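# Stand a dried pair of lens blanks in their job stand

## Task

The pair of large lens blanks in the wire drip rack is dry: stand both of them upright on edge in the empty wooden lens stand, one in each notch and fully down, setting them in gently rather than dropping them. Leave the small blanks, the bottle and the pliers where they are, and do not bump the heater.

Things in the scene. Friction and masses are not known exactly. Their poses are not given: they have to be found in the camera images.
- large_1_center (a point): clear round lens blank with pale frosted edge, 70 mm diameter, 10 mm thick, about 55 g, one of a matching pair; point at its centre. x: the lens axis, across the thickness (slightly domed side to -x); z: upwards in the plane of the disc. Starts in the drip rack, z leaning 20 degrees from vertical, top towards the rack's -x.
- large_2_center (a point): clear round lens blank with pale frosted edge, 70 mm diameter, 10 mm thick, about 55 g, one of a matching pair; point at its centre. x: the lens axis, across the thickness (slightly domed side to -x); z: upwards in the plane of the disc. Starts in the drip rack, z leaning 20 degrees from vertical, top towards the rack's -x.
- small_1_center (a point): clear round lens blank like the large ones but only 58 mm diameter, 10 mm thick; belongs to another job. Point at its centre, x is the lens axis. Third blank in the drip rack, leaning like the large ones.
- small_2_center (a point): clear round lens blank like the large ones but only 58 mm diameter, 10 mm thick; belongs to another job. Point at its centre, x is the lens axis. Stands upright in the full stand.
- small_3_center (a point): clear round lens blank like the large ones but only 58 mm diameter, 10 mm thick; belongs to another job. Point at its centre, x is the lens axis. Stands upright in the full stand.
- drip_rack: fixed wire drip rack on a tray 150 x 96 mm (x, y); origin centre of underside, x along its row. Blanks rest on two rods at y = +-18 mm, 24 mm high, in places at x = -40, 0, 40 mm, between 5 mm wires at y = +-18 mm, 34 mm long, which lean 20 degrees to -x; about 1 mm play beside a blank, 27 mm between blanks. A blank slides out along its own leaning z. Rack yaw up to 26 degrees.
- stand_empty: fixed beech lens stand with nothing in it, 84 x 84 mm, origin centre of underside, x along the row. Two bars along x, y = 15 to 35 mm and -35 to -15 mm, top 42 mm high, space between open. Notches 12.5 mm wide at x = -21 and 21 mm cross both bars; upright walls, 4 mm 45-degree lead-in, floor 16 mm high. A blank stands on edge in each, lens axis along the stand's x. Yaw up to 26 degrees.
- notch_0 (a point): point where the centre of a large blank lies when fully down in the empty stand's notch at x = -21 mm: 47.6 mm above the bench. Axes as the stand.
- notch_1 (a point): the same for the notch at x = +21 mm.
- stand_full: fixed beech lens stand of the same make and frame as the empty one, with two small blanks standing in it (their tops 70 mm above the bench).
- heater: fixed silver hot-air frame heater: base 110 x 105 mm, upright cylinder and black bowl on top, 92 mm diameter, 262 mm tall in all; origin at the centre of its underside.
- cleaner_center (a point): loose small white lens-cleaner bottle with black cap standing upright, 38 mm diameter, 92 mm tall; point at its centre, half-way up.
- pliers: loose optician's pliers lying flat, about 155 mm long (jaws to +x, black handles to -x), 60 mm wide, 18 mm high; origin on the bench under their pivot region.
Not all that is in view belongs to the job. Leave any yellow look-alike of the part that bears large_1_center alone. What is shaped like the part that bears large_2_center but green or purple is not meant.

How it is judged:
At the end, for the whole second after the job is handed in: Each large blank rests in its own notch of the empty stand: centre within 6 mm sideways and 4 mm in height of the notch's seat point, axis within 10 degrees of the stand's row (upright). Small blanks within 10 mm, bottle and loose pliers within 20 mm of their start (((horizontal distance between large_1_center and notch_0 below 0.006 m and angle between the x axis of large_1_center and the x axis of stand_empty, either way round below 0.174533 rad) or (horizontal distance between large_1_center and notch_1 below 0.006 m and angle between the x axis of large_1_center and the x axis of stand_empty, either way round below 0.174533 rad)) and z of large_1_center in the frame of stand_empty between 0.0435 and 0.0515 m and linear speed of each of large_1, large_2 below 0.02 m/s and ((horizontal distance between large_2_center and notch_0 below 0.006 m and angle between the x axis of large_2_center and the x axis of stand_empty, either way round below 0.174533 rad) or (horizontal distance between large_2_center and notch_1 below 0.006 m and angle between the x axis of large_2_center and the x axis of stand_empty, either way round below 0.174533 rad)) and z of large_2_center in the frame of stand_empty between 0.0435 and 0.0515 m and distance between large_1_center and large_2_center above 0.03 m and not (distance of small_1_center from where it was at the start of the episode above 0.01 m) and not (distance of small_2_center from where it was at the start of the episode above 0.01 m) and not (distance of small_3_center from where it was at the start of the episode above 0.01 m) and not (distance of cleaner_center from where it was at the start of the episode above 0.02 m) and not (distance of pliers from where it was at the start of the episode above 0.02 m)); the robot touches nothing.
It fails at once if a large blank was let fall ((linear speed of large_1 above 0.4 m/s and contact force between the fingers and large_1 below 0.05 N) or (linear speed of large_2 above 0.4 m/s and contact force between the fingers and large_2 below 0.05 N)).
It fails at once if a small blank was disturbed (distance of any of small_1_center, small_2_center, small_3_center from where it was at the start of the episode above 0.01 m).
It fails at once if the bottle or the pliers were knocked away (distance of any of cleaner_center, pliers from where it was at the start of the episode above 0.02 m).
It fails at once if the heater was struck (contact force between any of the arm, the fingers and heater above 5 N).
It also fails if it takes over 70 s, if anything falls off the work surface, if the arm or the gripper's body presses on something with over 40 N, if the wrist force passes 120 N, or if a joint passes its speed limit or range.

## Robot

A 6-joint arm with a two-finger parallel gripper is mounted at the origin on the work surface. World frame = base frame: x ahead of the robot, y to its left, z up, the work surface at z = 0. Lengths are in m, angles in rad, forces in N, time in s.
With the tool pointing down it reaches from about 0.35 to 0.95 m from the base axis. Payload 17.4 kg.
Tool frame: the origin (TCP) lies midway between the tips of the shut fingers; the grasp point (between the pads) lies 19 mm behind it; z points along the fingers, y is the line along which they close (so a half turn about z gives the same grasp; the last joint's range is limited). The gripper opens to 93 mm and grips with 3 to 60 N. Pads are 15 mm wide; open, the fingers measure 128 mm over their backs; the gripper's body (75 mm by 188 mm) begins 65 mm behind the grasp point.
Start: joints at [-1.247, 0.116, 1.442, -0, 1.584, -0.038], TCP at [0.239, -0.631, 0.219] pointing down, gripper open.
Joint ranges: [-2.83, 2.83], [-0.83, 2.19], [0.07, 2.5], [-1.14, 4.28], [0.01, 3], [-2.97, 2.97]. Speed limits (rad/s): [1.89, 1.89, 2.22, 3.14, 3.14, 3.14].

## Interface

Orientations are given as a rotation vector (axis times angle).
In Python, from plant import ctrl, imaging gives the robot as it stands. The module is installed in compiled form; this text tells all that it offers.
- The arm moves only by the tool drive_tool, never from a script. Its argument "rows" is one flat list of numbers, 7 for each row, row after row: the shift along the tool's x, y, z in m, then the turn, a rotation vector about the tool's x, y, z in degrees, then the opening, from 0 (shut) to 1 (fully open). A call has 1 to 20 rows; each row is the pose to reach, as a shift and turn from the pose commanded when the call began, along the tool's axes at that moment; what a row does not reach only later rows make up. A row lasts 1/8 s, in which the tool goes at most 62.5 mm and 10.7 degrees, less where a joint would pass 70% of its speed; a pose out of reach is approached as far as the arm can. A call with a gripper value outside its range is refused whole. The fingers move at their own pace and stop on an object; "force" is the grip in N (left out, the last holds). Time passes only in rows, so rows that repeat a pose let the fingers close. It gives the time, the measured TCP pose, the force, the opening and the grip force at its end, in the units of the state.
- ctrl.read_state(): the state, without advancing time (a new reading comes with each control period).
- imaging.camera(name): name is "side" or "top" or "wrist"; returns (picture, depth): 480x640x3 uint8, red, green, blue; 480x640 float32, m along the optical axis (not along the pixel's ray), 0 where there is no reading.
- imaging.calibration(name): a dict with "vfov" (degrees; the focal length in pixels is half the picture's height over the tangent of half this angle, whatever the lens; pixels are square), "cx", "cy" (the principal point, pixels), "T" (4x4, takes a point from camera to world coordinates). Camera axes: x right, y down, z forward; pixel columns grow to the right and rows downward; lengths in m; the calibration is good to about 2 mm. A picture is of the moment at which its call begins: read the wrist's pose just before it. calibration takes no time and is no camera call; for the wrist camera it gives the pose at the moment of the call.
- ctrl.finish_job(): hands the job in; it is judged then, once.
The state is a dict: "t": time; "q": joint angles; "qd": joint speeds; "effort": joint torques, N m; "eef_pos": TCP position; "eef_rot": TCP orientation; "wrist_force": force on the tool from outside, world axes, zero at the start; "torque": the same for the moment, N m; "width": opening from 0.0 (shut) to 1.0 (fully open); "grip_force": force on a finger pad.
Only numpy, scipy, OpenCV 4.12 (cv2) and the standard library are available. Lean on these libraries where they do the work, as an engineer would, in place of code of your own. Each camera call takes 0.05 s, during which the arm holds its last target. There are 200 camera calls.

## Working session

There is one attempt and no reset: what is moved stays moved. The work goes in short steps, Python scripts to look and compute and a tool call to move; the robot and the scene stay as the last step left them, time stands still between calls to the robot, and variables do not carry over. Pictures are saved under pics/ and viewed, at most 11 in all, crops included, and the job is handed in when it is done.

Besides the shell and the picture viewer there is one more tool, called after "Emit:" as name(argument=value, ...) on one line, values as JSON. drive_tool: Moves the arm, as the interface text tells. Its arguments: {"type":"object","properties":{"rows":{"type":"array"},"force":{"type":"number"}},"required":["rows"]}

```bash
mkdir -p pics; cat > h.py <<'E'
import numpy as np, cv2
from plant import ctrl, imaging
from scipy.spatial.transform import Rotation as R
def save(n,im): cv2.imwrite('pics/'+n+'.png',cv2.cvtColor(im,cv2.COLOR_RGB2BGR))
def shot(n,tag):
    c=imaging.calibration(n); im,d=imaging.camera(n); save(tag,im); np.savez('pics/'+tag,im=im,d=d,T=c['T'],c=[c['vfov'],c['cx'],c['cy']]); return im,d,c
def load(tag):
    z=np.load('pics/'+tag+'.npz'); return z['im'],z['d'],z['T'],z['c']
def ray(T,c,uv):
    uv=np.atleast_2d(uv).astype(float); f=240/np.tan(np.radians(c[0])/2)
    r=np.c_[(uv[:,0]-c[1])/f,(uv[:,1]-c[2])/f,np.ones(len(uv))]
    return T[:3,3],r@T[:3,:3].T
def onplane(T,c,uv,z):
    o,r=ray(T,c,uv); return o+r*((z-o[2])/r[:,2])[:,None]
def proj(T,c,P):
    P=np.atleast_2d(P); f=240/np.tan(np.radians(c[0])/2); q=(P-T[:3,3])@T[:3,:3]
    return np.c_[f*q[:,0]/q[:,2]+c[1],f*q[:,1]/q[:,2]+c[2]]
def cloud(T,c,d):
    v,u=np.mgrid[:480,:640]; o,r=ray(T,c,np.c_[u.ravel(),v.ravel()]); return (o+r*d.reshape(-1,1)).reshape(480,640,3)
E
python3 - <<'E'
from h import *
np.set_printoptions(precision=4,suppress=True)
for n in('top','side','wrist'):
    im,d,c=shot(n,n+'0'); print(n,c['vfov'],c['cx'],c['cy']); print(c['T'])
s=ctrl.read_state(); print(s)
E
```

```text
top 48.746988061092196 328.42442173476036 242.02662236057694
[[ 0.0209 -0.982   0.1876  0.3295]
 [-0.9997 -0.0185  0.0147  0.0461]
 [-0.0109 -0.1879 -0.9821  1.2484]
 [ 0.      0.      0.      1.    ]]
side 44.87693630995287 326.47714842255317 243.72575502801925
[[-0.9892 -0.0664  0.1308  0.3756]
 [-0.1453  0.5642 -0.8127  0.9474]
 [-0.0198 -0.8229 -0.5678  0.7049]
 [ 0.      0.      0.      1.    ]]
wrist 67.41082808226327 319.4158201068354 242.74323528842257
[[ 0.3536 -0.9007 -0.2525  0.3103]
 [-0.9354 -0.3405 -0.0952 -0.6048]
 [-0.0003  0.2698 -0.9629  0.3835]
 [ 0.      0.      0.      1.    ]]
{'t': 0.15, 'q': array([-1.2468,  0.1164,  1.4421, -0.    ,  1.584 , -0.0378]), 'qd': array([-0.0012, -0.0021, -0.0005, -0.0003, -0.0012, -0.0002]), 'effort': array([  0.0005, -72.1765, -62.2947,   0.0779,   0.0225,  -0.0001]), 'eef_pos': array([ 0.2389, -0.6312,  0.2181]), 'eef_rot': array([-3.0894, -0.5651,  0.0002]), 'wrist_force': array([-0.5409,  0.577 , -1.185 ]), 'torque': array([-0.0158, -0.0683,  0.0483]), 'grip_force': 0.0, 'width': 0.9974903935973998}
```

View pics/top0.png

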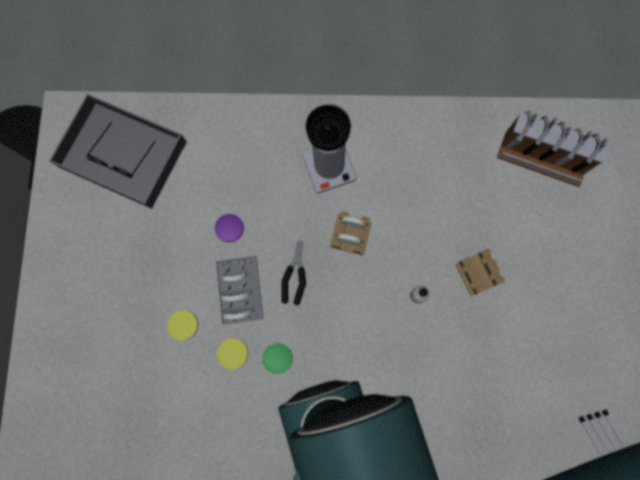

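View pics/side0.png

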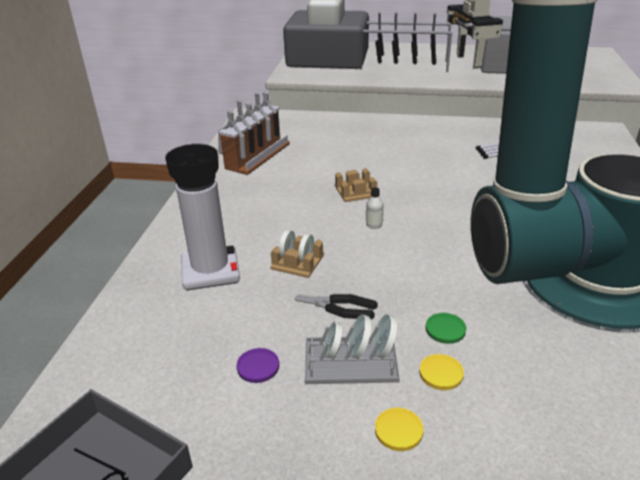

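```bash
python3 - <<'E'
from h import *
np.set_printoptions(precision=3,suppress=True)
im,d,T,c=load('top0')
for n,uv,z in [('rackTL',(217,262),.0),('rackTR',(256,257),0),('rackBL',(222,324),0),('rackBR',(263,318),0),('blank a',(233,277),.07),('b',(235,297),.07),('c',(237,315),.07),('standL',(457,266),.04),('standT',(488,250),.04),('R',(504,280),.04),('B',(473,294),.04),('full',(350,232),.04),('bottle',(420,294),.05),('pliers',(295,275),0),('heater',(330,175),0)]:
    print(n,onplane(T,c,[uv],z)[0], d[uv[1],uv[0]])
P=cloud(T,c,d); 
for b in [(205,245,270,335),(445,240,515,305)]:
    print(np.round(P[b[1]:b[3]:4,b[0]:b[2]:4,2]*1000).astype(int))
big=cv2.resize(np.hstack([im[240:340,195:275],im[225:325,440:520]]),None,fx=5,fy=5,interpolation=cv2.INTER_CUBIC); save('crop0',big)
E
```

```text
rackTL [0.514 0.33  0.   ] 1.2607946
rackTR [0.528 0.237 0.   ] 1.2606876
rackBL [0.368 0.309 0.   ] 1.2274888
rackBR [0.384 0.214 0.   ] 1.2378137
blank a [0.471 0.276 0.07 ] 1.1820947
b [0.426 0.269 0.07 ] 1.1640065
c [0.387 0.262 0.07 ] 1.1508698
standL [ 0.51  -0.232  0.04 ] 1.2496653
standT [ 0.549 -0.305  0.04 ] 1.2225779
R [ 0.48  -0.338  0.04 ] 1.2104076
B [ 0.446 -0.267  0.04 ] 1.2345147
full [0.585 0.014 0.04 ] 1.2640692
bottle [ 0.443 -0.145  0.05 ] 1.1524724
pliers [0.487 0.142 0.   ] 1.2575815
heater [0.736 0.064 0.   ] 1.2409492
[[   3   -2    2    3    4    2    0   -1   -2    2   -3    2    2    0
    -1    3    0]
 [  -4   -1    3    2    2    1    5    3    2   -3    0    4    0   -1
     4   -3    3]
 [   3    3   -1   -1    1    0   -1   -1    5    0    2    3    1    0
     3    1   -1]
 [   1    4    2    1   -5    2    3   -2    4    2    2   11   10    1
    -4    3    1]
 [   2   -1    4    6   12    6    2    8    4   21   20   23   -2 1248
     2    2    3]
 [  -2   -1    1    5   25    2    4    1 1248    2    5    4    4    1
     1    1   -1]
 [   3    2
[... 2435 characters left out ...]
2   16   17
     0    3    0   -1]
 [  -1   -1    2    1   -2   10   27   42   42   13   11    9   30   42
    40   -1   -1    0]
 [  -3    0   -1    2    6    8    7   17   18   11   10   10   18   42
     5   -2   -4    1]
 [   1    0    2    1    0    1   10   14   42   43   14   11   -2    5
    -3    0    5    5]
 [   0   -3    0    1   -4   -1    3   10   41   37    4    0   -6   -2
    -2    1    2    3]
 [   1    1   -2   -1    1    2    2   -3    4    0    0   -3    0    1
    -3    1    3    1]
 [  -3    1    1    3    1    1    2    3    1    0   -1   -2   -4    0
    -2    0   -2    1]
 [   0    2    0    0    1    0   -5    1    0    1    2   -5    1    4
    -4   -2   -1    0]]
```

View pics/crop0.png

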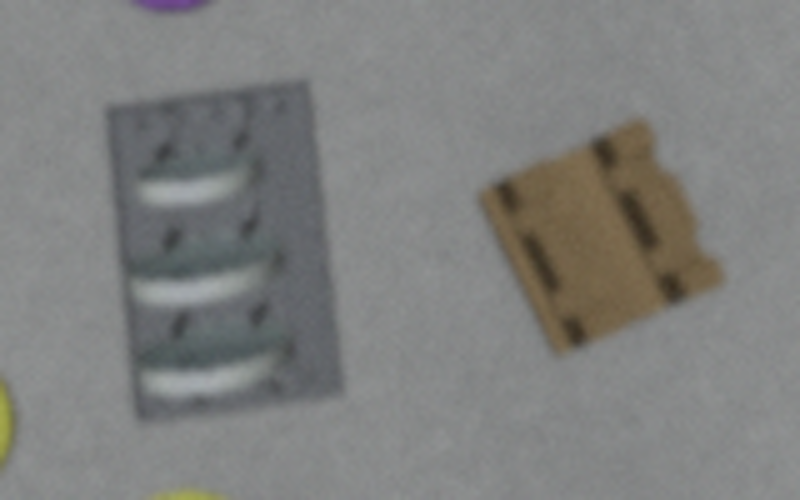

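```bash
cat >> h.py <<'E'
def pose():
    s=ctrl.read_state(); return s,np.array(s['eef_pos']),R.from_rotvec(s['eef_rot']).as_matrix()
def toolR(yaw,lean=0):  # frame with yaw; lean: top towards -x; tool y=+x', z=-z'
    A=R.from_euler('z',yaw).as_matrix()@R.from_euler('y',-lean).as_matrix()
    return np.c_[A[:,1],A[:,0],-A[:,2]]
def row(p,Rt):
    s,p0,R0=pose(); return np.round(R0.T@(p-p0)*1000,1),np.round(R.from_matrix(R0.T@Rt).as_rotvec(degrees=True),2)
E
python3 - <<'E'
from h import *
np.set_printoptions(precision=4,suppress=True)
s,p,R0=pose(); T=load('wrist0')[2]
print('cam in tool',R0.T@(T[:3,3]-p)); C=R0.T@T[:3,:3]; print(C)
co=R0.T@(T[:3,3]-p)
im,d,Tt,c=load('top0'); P=cloud(Tt,c,d)
# lens planes by depth
for n,(u0,v0,u1,v1) in {'a':(222,268,247,284),'b':(222,285,250,304),'c':(222,303,253,321)}.items():
    Q=P[v0:v1,u0:u1].reshape(-1,3); Q=Q[(Q[:,2]>.045)&(Q[:,2]<.1)]; A=np.c_[Q[:,1:],np.ones(len(Q))]
    for _ in range(3):
        k=np.linalg.lstsq(A,Q[:,0],rcond=None)[0]; r=Q[:,0]-A@k; m=abs(r)<2*r.std(); Q,A=Q[m],A[m]
    nrm=np.array([1,-k[0],-k[1]]);nrm/=np.linalg.norm(nrm)
    print(n,len(Q),Q.mean(0),Q.max(0),'yaw',np.degrees(np.arctan2(nrm[1],nrm[0])),'lean',np.degrees(np.arcsin(nrm[2])),r.std())
Rt=toolR(np.radians(23)); 
z=Rt@C[:,2]; tgt=np.array([.496,-.2855,.03]); cz=.345
cam=tgt-z*((.345-.03)/-z[2]); tp=cam-Rt@co; print('tcp',tp); print(row(tp,Rt))
E
```

```text
cam in tool [ 0.0761  0.0005 -0.1654]
[[-0.0004 -0.9629 -0.2699]
 [ 1.     -0.0006  0.0005]
 [-0.0006 -0.2699  0.9629]]
a 170 [0.474  0.2742 0.0665] [0.4924 0.304  0.0813] yaw 7.384241859267035 lean 31.431656497784083 0.002988558890225348
b 247 [0.4327 0.2685 0.0719] [0.4534 0.3025 0.0925] yaw 8.48749789995938 lean 28.997324201778657 0.0027400974751842183
c 278 [0.3937 0.2622 0.0707] [0.4108 0.2988 0.0951] yaw 7.896529145582232 lean 27.97270403733491 0.002424234516868331
tcp [ 0.4906 -0.2746  0.1796]
(array([ 361.7, -244.3,   38.7]), array([ -0.04,  -0.04, -92.27]))
```

Emit:
drive_tool(rows=[0.362,-0.244,0.039,0,0,-92.2,0.22,0.362,-0.244,0.039,0,0,-92.2,0.22,0.362,-0.244,0.039,0,0,-92.2,0.22,0.362,-0.244,0.039,0,0,-92.2,0.22,0.362,-0.244,0.039,0,0,-92.2,0.22,0.362,-0.244,0.039,0,0,-92.2,0.22,0.362,-0.244,0.039,0,0,-92.2,0.22,0.362,-0.244,0.039,0,0,-92.2,0.22,0.362,-0.244,0.039,0,0,-92.2,0.22,0.362,-0.244,0.039,0,0,-92.2,0.22,0.362,-0.244,0.039,0,0,-92.2,0.22,0.362,-0.244,0.039,0,0,-92.2,0.22], force=12)

```text
t: 1.65
eef_pos: [0.491, -0.2752, 0.1796]
eef_rot: [1.738, 2.617, 0.0]
wrist_force: [-0.0, -0.3, -0.0]
width: 0.22
grip_force: 0.0
```

```bash
python3 - <<'E'
from h import *
np.set_printoptions(precision=4,suppress=True)
s,p,R0=pose(); print(s['t'],p,R0,s['width'],s['qd'])
im,d,c=shot('wrist','w1'); print(c['T'])
E
```

```text
1.65 [ 0.491  -0.2752  0.1796] [[-0.3878  0.9217  0.    ]
 [ 0.9217  0.3878  0.    ]
 [ 0.      0.     -1.    ]] 0.22004624408290463 [ 0.0013 -0.0007  0.0014 -0.0011 -0.002  -0.0069]
[[ 0.9219  0.3728  0.1057  0.463 ]
 [ 0.3875 -0.8874 -0.2498 -0.206 ]
 [ 0.0007  0.2713 -0.9625  0.3451]
 [ 0.      0.      0.      1.    ]]
```

View pics/w1.png

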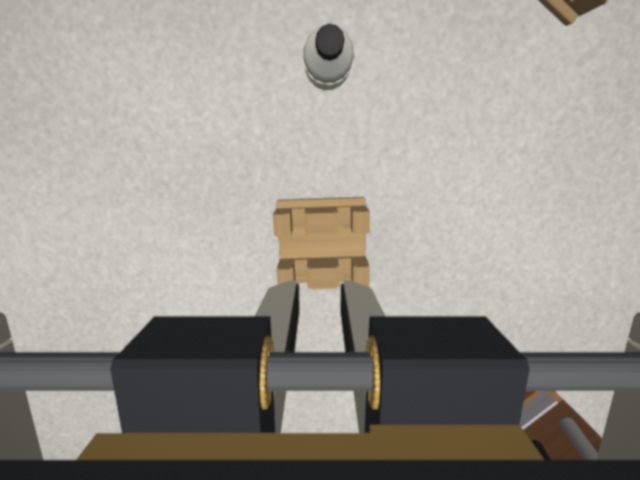

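```bash
python3 - <<'E'
from h import *
np.set_printoptions(precision=4,suppress=True)
im,d,T,c=load('w1'); P=cloud(T,c,d)
reg=np.zeros((480,640),bool); reg[190:278,255:395]=1
# colour mask, top faces by height
m=reg&(P[...,2]>.037)&(P[...,2]<.047)
Q=P[m]; print(len(Q),np.median(Q[:,2]))
rc=cv2.minAreaRect((Q[:,:2]*1000).astype(np.float32)); print(rc)
far=reg&(P[...,2]<.02)&(P[...,2]>.006)
hsv=cv2.cvtColor(im,cv2.COLOR_RGB2HSV); br=reg&(hsv[...,1]>75)
B=br.copy(); 
for v in range(200,290,6): 
    w=np.where((hsv[v,255:395,1]>75))[0]+255; print(v,w.min() if len(w) else 0,w.max() if len(w) else 0, np.round(P[v,270:376:5,2]*1000).astype(int))
cr=im[185:295,255:395]; save('crop1',cv2.resize(cr,None,fx=5.5,fy=5.4,interpolation=cv2.INTER_CUBIC))
E
```

```text
2283 0.04093985704443048
((499.79425048828125, -287.5341491699219), (84.37446594238281, 61.915489196777344), 24.607463836669922)
200 280 364 [-1 -2  9  9  9  9 10  9 10  9  8 10 10  9 10  9 11 11  9  7 -1  1]
206 277 364 [ 0 -1  9  9 10  9  7  9 11 10 10  9 11 13 13 13 15 16 14 17  1  1]
212 275 368 [-2 33 32 33 31 14 16 36 37 38 39 39 40 39 16 16 15 40 41 42 -1 -1]
218 274 368 [-1 40 41 41 33 16 14 37 41 42 41 43 42 41 16 15 16 40 41 43 -1  0]
224 274 368 [ -1  40  42  42  36  16  15  38  42  41  42  40  41  39  15  16  16  40
  41  42  -1 345]
230 274 368 [ 0 39 41 42 38  9  9 39 41 41 42 42 41 41  9 10  8 39 41 42  1  0]
236 278 364 [ 0  0 42 41 10  9 11  9  9  9  9 11  9 10 10 10  9  8 11  9  0 -1]
242 280 364 [-1  0  8  9  9  8  9 11 10  9 10  9 10 10 10 11 11  9  9  7 -1 -1]
248 280 364 [ 0  0  8  8 10 11  9  8  8  9 10 10 10  9  9  8  9  9 10  8 -1  1]
254 280 364 [-1  0  9  9 10 10 10  9 10 10 10  9 10 10 10 10  8  9 11  7 -1  0]
260 280 365 [ 0  1 16 17 18 16 16 14 19 19 19 19 20 21 16 15 18 22 23 25 -1 -1]
266 278 368 [-1  0 34 34 34 14 16 16 37 36 38 38 39 37 17 16 15 38 42 41 -1 -1]
272 277 368 [ 1  0 41 41 40 17 16 16 41 41 42 42 41 41 15 15 16 39 43 42 -1  0]
278 278 368 [345  -1  42  41  40  17  17  17  39  41  40  41  42  41   9   9   9  40
  41  43   0   1]
284 308 368 [  0  -1 184 184 184 183   0  -1  41  43  42  41  40  42   0 184 183 184
 184  42   1  -1]
```

View pics/crop1.png

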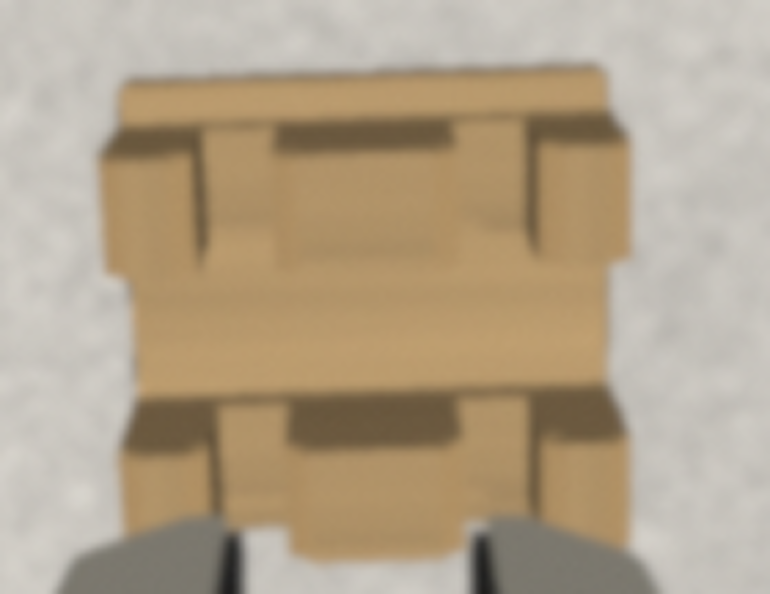

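```bash
python3 - <<'E'
from h import *
np.set_printoptions(precision=2,suppress=True)
im,d,T,c=load('w1'); P=cloud(T,c,d)
def run(yaw,verbose):
    ca,sa=np.cos(yaw),np.sin(yaw); o=np.array([.4998,-.2875])
    X=((P[...,0]-o[0])*ca+(P[...,1]-o[1])*sa)*1000; Y=(-(P[...,0]-o[0])*sa+(P[...,1]-o[1])*ca)*1000
    reg=np.zeros((480,640),bool); reg[195:278,255:395]=1
    hi=reg&(P[...,2]>.0375)&(P[...,2]<.047)
    # score: sharpness of post edges = per-bar difference of mid-post edges
    res=[]
    for sel in (Y>0,Y<0):
        m=hi&sel&(abs(X)<48); x=X[m]
        for a,b in((-48,-22),(-18,22),(22,48)):
            q=x[(x>a)&(x<b)]; res.append(np.percentile(q,[1.5,98.5]))
    return np.array(res), [np.percentile(Y[hi&(Y>0)&(abs(X)<45)],[1.5,98.5]),np.percentile(Y[hi&(Y<0)&(abs(X)<45)],98.5)]
for y in (23.5,24,24.5,25):
    r,yy=run(np.radians(y),0); print(y,r.ravel(),yy, 'widths',(r[:,1]-r[:,0]))
E
```

```text
23.5 [-42.25 -27.88 -14.46  13.42  27.36  41.43 -40.95 -27.27 -13.4   14.41
  28.04  42.5 ] [array([10.86, 30.79]), np.float64(-18.739045925772693)] widths [14.37 27.87 14.06 13.69 27.81 14.46]
24 [-42.04 -27.77 -14.26  13.61  27.56  41.57 -41.17 -27.46 -13.6   14.18
  27.83  42.28] [array([10.94, 30.73]), np.float64(-18.980474890383917)] widths [14.27 27.87 14.   13.71 27.78 14.45]
24.5 [-41.85 -27.59 -14.07  13.8   27.74  41.74 -41.39 -27.65 -13.8   13.98
  27.59  42.05] [array([11.05, 30.65]), np.float64(-19.066933755489146)] widths [14.26 27.86 14.   13.74 27.78 14.47]
25 [-41.63 -27.38 -13.87  13.98  27.91  41.88 -41.61 -27.84 -13.99  13.78
  27.36  41.85] [array([11.13, 30.67]), np.float64(-19.06250723929767)] widths [14.25 27.85 13.97 13.77 27.77 14.49]
```

```bash
python3 - <<'E'
from h import *
np.set_printoptions(precision=4,suppress=True)
co=np.array([.0761,.0005,-.1654]);cz=np.array([-.2699,.0005,.9629])
Rt=toolR(np.radians(8)); z=Rt@cz; tgt=np.array([.44,.27,.06]); cam=tgt-z*((.40-.06)/-z[2]); tp=cam-Rt@co; print(tp,row(tp,Rt))
im,d,T,c=load('w1'); print(proj(T,c,[[.491,-.2752,.1796]]))
E
```

```text
[0.4367 0.2889 0.2346] (array([540.9, 168.9, -55. ]), array([-0.  , -0.  , 14.84]))
[[317.2031 296.6501]]
```

Emit:
drive_tool(rows=[0.541,0.169,-0.055,0,0,14.8,0.22,0.541,0.169,-0.055,0,0,14.8,0.22,0.541,0.169,-0.055,0,0,14.8,0.22,0.541,0.169,-0.055,0,0,14.8,0.22,0.541,0.169,-0.055,0,0,14.8,0.22,0.541,0.169,-0.055,0,0,14.8,0.22,0.541,0.169,-0.055,0,0,14.8,0.22,0.541,0.169,-0.055,0,0,14.8,0.22,0.541,0.169,-0.055,0,0,14.8,0.22,0.541,0.169,-0.055,0,0,14.8,0.22,0.541,0.169,-0.055,0,0,14.8,0.22,0.541,0.169,-0.055,0,0,14.8,0.22])

```text
t: 3.2
eef_pos: [0.4363, 0.2879, 0.2346]
eef_rot: [2.06, 2.372, -0.0]
wrist_force: [0.3, 0.4, 0.0]
width: 0.218
grip_force: 0.0
```

```bash
python3 - <<'E'
from h import *
np.set_printoptions(precision=4,suppress=True)
s,p,R0=pose(); print(s['t'],p,s['qd'])
im,d,c=shot('wrist','w2'); print(c['T'])
E
```

```text
3.2 [0.4363 0.2879 0.2346] [-0.007  -0.0014 -0.0007  0.0013 -0.001   0.0019]
[[ 0.9902  0.134   0.0387  0.4269]
 [ 0.1395 -0.9531 -0.2686  0.3622]
 [ 0.0009  0.2713 -0.9625  0.4001]
 [ 0.      0.      0.      1.    ]]
```

View pics/w2.png

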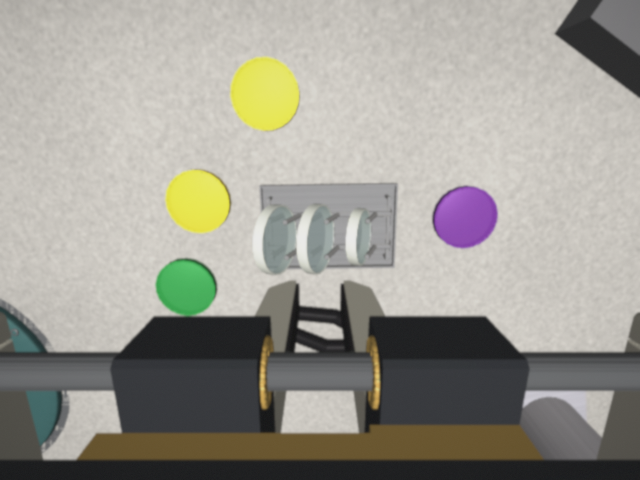

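```bash
python3 - <<'E'
from h import *
np.set_printoptions(precision=1,suppress=True)
im,d,T,c=load('w2'); P=cloud(T,c,d)
hsv=cv2.cvtColor(im,cv2.COLOR_RGB2HSV); 
g=(hsv[...,2]<175)&(hsv[...,1]<60); g[:175]=0;g[275:]=0;g[:,:250]=0;g[:,405:]=0
g=g.astype(np.uint8)
# tray edges: right side line and top line, on plane z~.004
top=[];right=[]
for u in range(285,385,4):
    v=np.where(g[175:215,u])[0]
    if len(v): top.append((u,v[0]+174.5))
for v in range(195,260,4):
    u=np.where(g[v,370:405])[0]
    if len(u): right.append((u[-1]+370.5,v))
for n,l in(('top',top),('right',right)):
    Q=onplane(T,c,l,.004); vx,vy,x0,y0=cv2.fitLine((Q[:,:2]*1000).astype(np.float32),cv2.DIST_HUBER,0,.01,.01).ravel()
    print(n,np.degrees(np.arctan2(vy,vx)),x0,y0,len(l))
yaw=np.radians(8.2); A=R.from_euler('z',yaw).as_matrix()@R.from_euler('y',-np.radians(20)).as_matrix()
o=np.array([.4485,.2725,.024]); L=((P-o)@A)*1000
for n,(u0,u1) in {'c':(248,292),'b':(295,334),'a':(342,373)}.items():
    m=np.zeros((480,640),bool); m[198:278,u0:u1]=1; m&=(P[...,2]>.038)&(P[...,2]<.11)
    Q=L[m]; W=P[m]; print(n,len(Q),'x',np.percentile(Q[:,0],[2,10,30,50,70,90,98]),'y',np.percentile(Q[:,1],[.5,1.5,50,98.5,99.5]),'z',np.percentile(Q[:,2],[2,50,98.5,99.5]),'Wz',np.percentile(W[:,2]*1000,[98,99.5]))
    f=Q[(Q[:,0]>np.percentile(Q[:,0],98)-6)]; k=np.linalg.lstsq(np.c_[f[:,1:],np.ones(len(f))],f[:,0],rcond=None)[0]; print('  face tilt deg',np.degrees(k[:2]),len(f))
E
```

```text
top 8.84629 461.86893 323.10608 25
right -80.83371 524.6445 286.191 17
c 2320 x [-43.3 -40.4 -34.7 -33.8 -33.  -32.  -26.4] y [-33.8 -32.4   2.1  32.6  33.3] z [28.8 60.4 82.  82.5] Wz [88.3 88.9]
  face tilt deg [ 1.4 10.2] 371
b 2060 x [-6.4 -3.8  2.2  3.6  4.5  5.7 11.7] y [-33.3 -31.7   2.8  33.1  33.8] z [15.1 47.7 68.5 68.9] Wz [88.2 89. ]
  face tilt deg [ 1.7 11.4] 205
a 1166 x [32.5 34.2 38.2 41.7 42.3 43.1 49.5] y [-26.9 -26.    3.5  28.   28.3] z [ 1.9 28.8 42.3 42.5] Wz [76.9 77.7]
  face tilt deg [-0.4  0.6] 99
```

```bash
cat >> h.py <<'E'
def rack(x,y,z):
    A=R.from_euler('z',np.radians(8.2)).as_matrix()@R.from_euler('y',-np.radians(20)).as_matrix()
    return np.array([.4485,.2725,.024])+A@(np.array([x,y,z])/1000)
RR=toolR(np.radians(9),np.radians(20))
E
python3 - <<'E'
from h import *
for z in(130,92): print(rack(-40.4,0,z),row(rack(-40.4,0,z),RR))
E
```

```text
[0.36691651 0.26074364 0.13234243] (array([-17.2, -72.5, 102.3]), array([-19.99,   0.18,  -0.96]))
[0.3797804  0.26259735 0.09663411] (array([-17.1, -59.6, 138. ]), array([-19.99,   0.18,  -0.96]))
```

Emit:
drive_tool(rows=[-0.017,-0.0725,0.102,-20,0.2,-1,0.22,-0.017,-0.0725,0.102,-20,0.2,-1,0.22,-0.017,-0.0725,0.102,-20,0.2,-1,0.22,-0.017,-0.0725,0.102,-20,0.2,-1,0.22,-0.017,-0.0595,0.138,-20,0.2,-1,0.22,-0.017,-0.0595,0.138,-20,0.2,-1,0.22,-0.017,-0.0595,0.138,-20,0.2,-1,0.22])

```text
t: 4.12
eef_pos: [0.3803, 0.2639, 0.0983]
eef_rot: [1.876, 2.199, 0.389]
wrist_force: [0.5, -0.6, 0.6]
width: 0.222
grip_force: 0.0
```

```bash
python3 - <<'E'
from h import *
np.set_printoptions(precision=4,suppress=True)
s,p,R0=pose(); print(s['t'],p,s['qd'])
im,d,c=shot('wrist','w3'); print(proj(c['T'],[c['vfov'],c['cx'],c['cy']],[p,p+R0[:,2]*.01]))
E
```

```text
4.125 [0.3803 0.2639 0.0983] [ 0.0071 -0.015  -0.0001 -0.003  -0.0063  0.0025]
[[317.4989 297.3698]
 [317.5818 289.4195]]
```

View pics/w3.png

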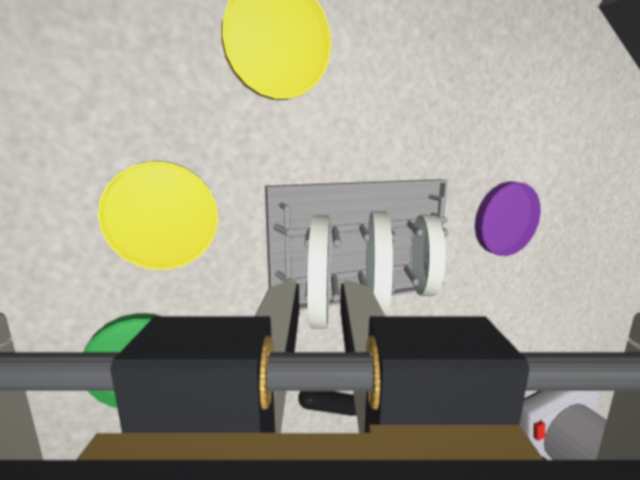

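Emit:
drive_tool(rows=[0,-0.0005,0.015,0,0,0,0.22,0,-0.0005,0.03,0,0,0,0.22,0,-0.0005,0.042,0,0,0,0.22,0,-0.0005,0.042,0,0,0,0.22,0,-0.0005,0.042,0,0,0,0.22,0,-0.0005,0.042,0,0,0,0,0,-0.0005,0.042,0,0,0,0,0,-0.0005,0.042,0,0,0,0,0,-0.0005,0.042,0,0,0,0,0,-0.0005,0.042,0,0,0,0], force=15)

```text
t: 5.42
eef_pos: [0.3945, 0.2665, 0.0584]
eef_rot: [1.872, 2.198, 0.393]
wrist_force: [12.1, 2.0, -2.0]
width: 0.109
grip_force: 14.9
```

Emit:
drive_tool(rows=[0,0.001,0,0,0,0,0,0,0.001,0,0,0,0,0])

```text
t: 5.68
eef_pos: [0.3949, 0.2666, 0.0585]
eef_rot: [1.873, 2.199, 0.392]
wrist_force: [5.6, 0.6, -0.5]
width: 0.105
grip_force: 15.0
```

Emit:
drive_tool(rows=[0,0.0008,-0.01,0,0,0,0,0,0.0008,-0.03,0,0,0,0,0,0.0008,-0.05,0,0,0,0,0,0.0008,-0.075,0,0,0,0,0,0.0008,-0.1,0,0,0,0,0,0.0008,-0.12,0,0,0,0,0,0.0008,-0.12,0,0,0,0])

```text
t: 6.55
eef_pos: [0.3545, 0.2602, 0.1719]
eef_rot: [1.874, 2.2, 0.392]
wrist_force: [0.2, -0.6, -1.5]
width: 0.106
grip_force: 15.0
```

```bash
python3 - <<'E'
from h import *
np.set_printoptions(precision=4,suppress=True)
s,p,R0=pose(); print(s['t'],p,s['wrist_force'],s['width'])
im,d,c=shot('wrist','w4'); P=cloud(c['T'],[c['vfov'],c['cx'],c['cy']],d); L=(P-p)@R0*1000
m=(abs(L[...,1])<12)&(abs(L[...,0])<42)&(L[...,2]>-25)&(L[...,2]<70)&(d>0); Q=L[m]
print(len(Q),[np.percentile(Q[:,i],[1,10,50,90,99]) for i in range(3)])
v,u=np.where(m); print(u.min(),u.max(),v.min(),v.max())
A=Q[(Q[:,2]<30)]; print(len(A),np.polyfit(A[:,0],A[:,1],1))
St=toolR(np.radians(24.8))
n1=np.array([.5206,-.2824]);n0=np.array([.4824,-.3000])
for n in(n1,n0): print(row(np.r_[n,.15],St))
E
```

```text
6.55 [0.3545 0.2602 0.1719] [ 0.2362 -0.6381 -1.5376] 0.10585220603219703
1841 [array([ 7.2384,  8.6797, 21.0213, 30.5265, 31.68  ]), array([-11.5646,  -8.0626,   0.3434,   8.2482,  11.5781]), array([-24.8054, -23.4376, -15.819 ,  -2.8938,   5.2257])]
290 345 233 306
1841 [ 0.076  -1.1737]
(array([-561.9,   66.1,   45.4]), array([ 19.94,   2.68, -15.48]))
(array([-573.2,   28.1,   31.5]), array([ 19.94,   2.68, -15.48]))
```

```bash
python3 - <<'E'
from h import *
from scipy.optimize import least_squares
np.set_printoptions(precision=2,suppress=True)
s,p,R0=pose(); im,d,T,c=load('w4'); P=cloud(T,c,d); L=(P-p)@R0*1000
hsv=cv2.cvtColor(im,cv2.COLOR_RGB2HSV)
for v in range(195,335,7):
    r=[(u,)+tuple(np.round(L[v,u]).astype(int))+(hsv[v,u,2],) for u in range(300,341,5)]
    print(v,r[1:8:2])
m=(abs(L[...,1])<5)&(L[...,0]>-30)&(L[...,0]<45)&(L[...,2]>-45)&(L[...,2]<30); m[:, :305]=0;m[:,335:]=0
Q=L[m]; f=lambda k:np.hypot(Q[:,0]-k[0],Q[:,2]-k[1])-35
r=least_squares(f,[-2,3],loss='soft_l1'); print(r.x,np.abs(f(r.x)).mean(),len(Q),np.median(Q[:,1]),Q.min(0),Q.max(0))
save('crop4',cv2.resize(im[180:350,270:370],None,fx=3.4,fy=3.4,interpolation=cv2.INTER_CUBIC))
E
```

```text
195 [(305, np.int64(26), np.int64(-12), np.int64(174), np.uint8(157)), (315, np.int64(26), np.int64(-2), np.int64(179), np.uint8(157)), (325, np.int64(25), np.int64(7), np.int64(182), np.uint8(159)), (335, np.int64(25), np.int64(17), np.int64(186), np.uint8(158))]
202 [(305, np.int64(19), np.int64(-12), np.int64(175), np.uint8(156)), (315, np.int64(19), np.int64(-2), np.int64(178), np.uint8(155)), (325, np.int64(18), np.int64(7), np.int64(182), np.uint8(154)), (335, np.int64(18), np.int64(17), np.int64(185), np.uint8(155))]
209 [(305, np.int64(17), np.int64(-11), np.int64(151), np.uint8(151)), (315, np.int64(17), np.int64(-2), np.int64(153), np.uint8(154)), (325, np.int64(16), np.int64(7), np.int64(156), np.uint8(157)), (335, np.int64(15), np.int64(16), np.int64(160), np.uint8(158))]
216 [(305, np.int64(6), np.int64(-12), np.int64(175), np.uint8(150)), (315, np.int64(5), np.int64(-2), np.int64(179), np.uint8(153)), (325, np.int64(5), np.int64(7), np.int64(181), np.uint8(154)), (335, np.int64(4), np.int64(17), np.int64(185), np.uint8(150))]
223 [(305, np.int64(-1), np.int64(-12), np.i
[... 3548 characters left out ...]
.int64(-33), np.uint8(231)), (335, np.int64(8), np.int64(8), np.int64(-34), np.uint8(73))]
321 [(305, np.int64(8), np.int64(-4), np.int64(-40), np.uint8(39)), (315, np.int64(3), np.int64(0), np.int64(-32), np.uint8(231)), (325, np.int64(4), np.int64(4), np.int64(-33), np.uint8(231)), (335, np.int64(8), np.int64(8), np.int64(-40), np.uint8(51))]
328 [(305, np.int64(8), np.int64(-4), np.int64(-45), np.uint8(37)), (315, np.int64(1), np.int64(0), np.int64(-33), np.uint8(231)), (325, np.int64(1), np.int64(4), np.int64(-33), np.uint8(231)), (335, np.int64(8), np.int64(7), np.int64(-45), np.uint8(39))]
[-3.14  1.86] 0.926934313370193 2510 0.467815652227481 [-10.91  -4.93 -44.05] [32.16  5.    6.03]
```

View pics/crop4.png

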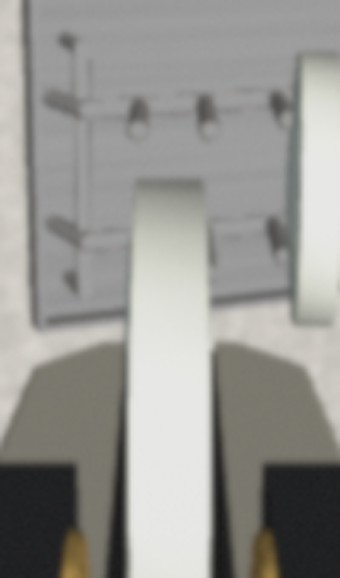

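```bash
cat >> h.py <<'E'
YS=np.radians(24.8); SR=toolR(YS)
def stand(x,y,z): return np.array([.5015,-.2912,z])+R.from_euler('z',YS).apply([x/1000,y/1000,0])
E
python3 - <<'E'
from h import *
for z in(.2,.11): print(stand(19.8,3,z),row(stand(19.8,3,z),SR))
E
```

```text
[ 0.51821564 -0.28017152  0.2       ] (array([-559.3,   81.4,   -2.2]), array([ 19.94,   2.68, -15.48]))
[ 0.51821564 -0.28017152  0.11      ] (array([-559.4,   50.5,   82.3]), array([ 19.94,   2.68, -15.48]))
```

Emit:
drive_tool(rows=[-0.03,0.004,-0.015,1,0.1,-0.8,0,-0.08,0.012,-0.025,3,0.4,-2.3,0,-0.13,0.019,-0.025,5,0.7,-3.9,0,-0.18,0.026,-0.025,7,0.9,-5.4,0,-0.23,0.033,-0.025,9,1.2,-7,0,-0.28,0.041,-0.025,11,1.5,-8.5,0,-0.33,0.048,-0.02,13,1.7,-10,0,-0.38,0.055,-0.015,15,2,-11.6,0,-0.43,0.063,-0.01,17,2.3,-13.2,0,-0.48,0.07,-0.005,19,2.5,-14.7,0,-0.53,0.077,-0.002,19.9,2.7,-15.5,0,-0.559,0.081,-0.002,19.9,2.7,-15.5,0,-0.559,0.07,0.03,19.9,2.7,-15.5,0,-0.559,0.0505,0.082,19.9,2.7,-15.5,0,-0.559,0.0505,0.082,19.9,2.7,-15.5,0,-0.559,0.0505,0.082,19.9,2.7,-15.5,0])

```text
t: 8.6
eef_pos: [0.5182, -0.2804, 0.1118]
eef_rot: [1.692, 2.646, -0.001]
wrist_force: [-0.8, -0.3, -0.9]
width: 0.108
grip_force: 15.0
```

```bash
python3 - <<'E'
from h import *
np.set_printoptions(precision=4,suppress=True)
s,p,R0=pose(); print(s['t'],p,s['qd'],s['wrist_force'],s['width'])
im,d,c=shot('wrist','w5'); print(row(stand(19.8,3,.11),SR))
save('crop5',cv2.resize(im[130:350,230:410],None,fx=2.7,fy=2.7,interpolation=cv2.INTER_CUBIC))
E
```

```text
8.6 [ 0.5182 -0.2804  0.1118] [ 0.0027 -0.0175 -0.0234  0.0012 -0.0023  0.0006] [-0.7949 -0.3145 -0.872 ] 0.10770559679737676
(array([ 0.5, -0.1,  2.6]), array([ 0.06,  0.12, -0.  ]))
```

View pics/crop5.png

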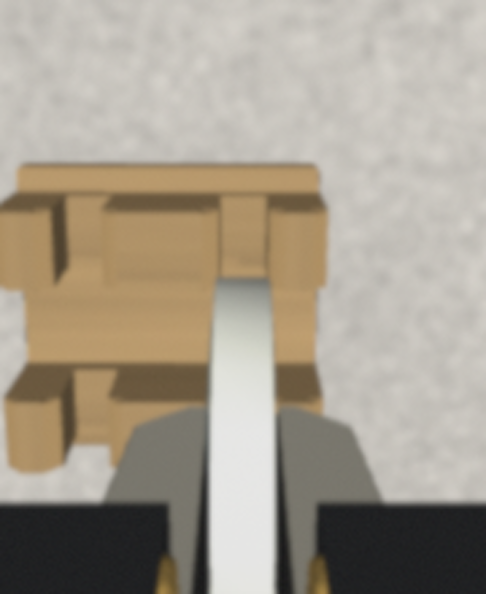

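Emit:
drive_tool(rows=[0,0,0.012,0,0,0,0,0,0,0.024,0,0,0,0,0,0,0.032,0,0,0,0,0,0,0.037,0,0,0,0,0,0,0.041,0,0,0,0,0,0,0.044,0,0,0,0,0,0,0.046,0,0,0,0,0,0,0.046,0,0,0,0])

```text
t: 9.65
eef_pos: [0.5177, -0.2801, 0.0644]
eef_rot: [-1.693, -2.646, 0.001]
wrist_force: [-0.0, -0.0, -0.5]
width: 0.103
grip_force: 15.0
```

Emit:
drive_tool(rows=[0,0,0.004,0,0,0,0,0,0,0.008,0,0,0,0,0,0,0.011,0,0,0,0,0,0,0.013,0,0,0,0,0,0,0.013,0,0,0,0])

```text
t: 10.28
eef_pos: [0.5177, -0.28, 0.0512]
eef_rot: [-1.693, -2.646, 0.001]
wrist_force: [-0.0, 1.5, -0.7]
width: 0.108
grip_force: 15.0
```

Emit:
drive_tool(rows=[0,0,0.001,0,0,0,0,0,0,0.001,0,0,0,0])

```text
t: 10.52
eef_pos: [0.5177, -0.2801, 0.0504]
eef_rot: [-1.693, -2.646, 0.001]
wrist_force: [0.1, -0.5, -0.8]
width: 0.107
grip_force: 15.0
```

Emit:
drive_tool(rows=[0,0,0.001,0,0,0,0,0,0,0.001,0,0,0,0])

```text
t: 10.78
eef_pos: [0.5178, -0.2801, 0.0495]
eef_rot: [1.693, 2.647, -0.001]
wrist_force: [0.3, 0.5, 1.4]
width: 0.109
grip_force: 15.0
```

Emit:
drive_tool(rows=[0,0,0.001,0,0,0,0,0,0,0.001,0,0,0,0])

```text
t: 11.02
eef_pos: [0.518, -0.2803, 0.0491]
eef_rot: [1.692, 2.646, -0.001]
wrist_force: [-2.0, 0.1, 6.4]
width: 0.103
grip_force: 15.0
```

Emit:
drive_tool(rows=[0,0,0,0,0,0,0.14,0,0,0,0,0,0,0.18,0,0,0,0,0,0,0.22,0,0,0,0,0,0,0.22,0,0,-0.012,0,0,0,0.22,0,0,-0.04,0,0,0,0.22,0,0,-0.08,0,0,0,0.22,0,0,-0.13,0,0,0,0.22,0,0,-0.13,0,0,0,0.22,0,0,-0.13,0,0,0,0.22])

```text
t: 12.28
eef_pos: [0.5176, -0.28, 0.1783]
eef_rot: [-1.693, -2.647, 0.001]
wrist_force: [-0.2, -0.4, -0.9]
width: 0.222
grip_force: 0.0
```

```bash
cat > chk.py <<'E'
from h import *
import sys
np.set_printoptions(precision=1,suppress=True)
s,p,R0=pose(); print(s['t'],p,s['width'])
im,d,c=shot('wrist',sys.argv[1]); P=cloud(c['T'],[c['vfov'],c['cx'],c['cy']],d)
L=(P-[.5015,-.2912,0])@R.from_euler('z',YS).as_matrix()*1000
for x0 in(-21,21):
    m=(abs(L[...,0]-x0)<10)&(abs(L[...,1])<40)&(L[...,2]>48)&(L[...,2]<95); Q=L[m]
    if len(Q)>50:
        t=Q[Q[:,2]>70]; y=Q[:,1]
        print(x0,len(Q),'x',np.percentile(t[:,0],[2,50,98]),'y',np.percentile(y,[1,50,99]),'ztop',np.percentile(Q[:,2],[90,98,99.5]),'slopes',np.polyfit(t[:,1],t[:,0],1))
for x,y in((19.8,0),(-22.2,0)): pass
E
python3 chk.py w6; python3 - <<'E'
from h import *
for z in(130,92): print(row(rack(-1.5,-1,z),RR))
E
```

```text
12.275 [ 0.5 -0.3  0.2] 0.2218839729963542
21 1137 x [15.5 20.9 25.5] y [-29.6   8.2  34. ] ztop [81.5 82.3 83. ] slopes [ 0.  20.6]
(array([542.5, 124.9,  32.2]), array([-19.94,  -2.8 ,  15.63]))
(array([538.7, 137.4,  67.9]), array([-19.94,  -2.8 ,  15.63]))
```

View pics/w6.png

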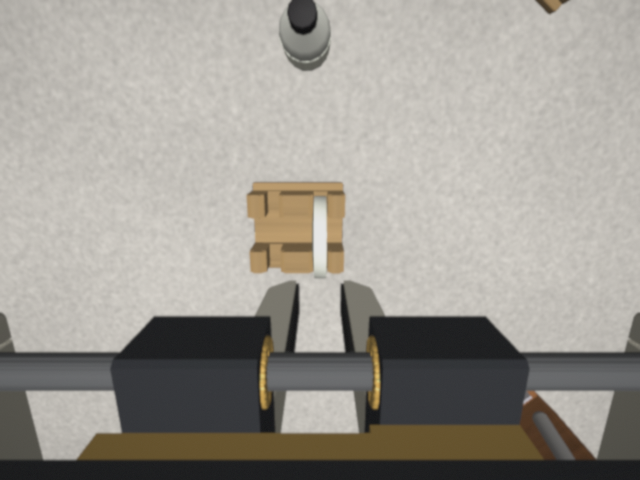

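```bash
python3 - <<'E'
from h import *
for z in(130,79): print(row(rack(-1.6,-2.5,z),RR))
E
```

```text
(array([541. , 124.4,  32.3]), array([-19.94,  -2.8 ,  15.63]))
(array([536. , 141.2,  80.2]), array([-19.94,  -2.8 ,  15.63]))
```

Emit:
drive_tool(rows=[0.05,0.011,0,0,0,0,0.22,0.1,0.022,0,-2,-0.3,1.5,0.22,0.15,0.034,0,-4,-0.6,3.1,0.22,0.2,0.045,0,-6,-0.8,4.7,0.22,0.25,0.057,0,-8,-1.1,6.3,0.22,0.3,0.068,0.005,-10,-1.4,7.8,0.22,0.35,0.08,0.01,-12,-1.7,9.4,0.22,0.4,0.091,0.015,-14,-2,11,0.22,0.45,0.103,0.02,-16,-2.2,12.5,0.22,0.5,0.114,0.026,-18,-2.5,14.1,0.22,0.541,0.1245,0.032,-20,-2.8,15.6,0.22,0.541,0.1245,0.032,-20,-2.8,15.6,0.22,0.5375,0.136,0.065,-20,-2.8,15.6,0.22,0.536,0.141,0.08,-20,-2.8,15.6,0.22,0.536,0.141,0.08,-20,-2.8,15.6,0.22,0.536,0.141,0.08,-20,-2.8,15.6,0.22])

```text
t: 14.32
eef_pos: [0.4212, 0.2654, 0.0992]
eef_rot: [1.875, 2.196, 0.39]
wrist_force: [0.8, 0.4, 0.1]
width: 0.215
grip_force: 0.0
```

```bash
python3 - <<'E'
from h import *
np.set_printoptions(precision=2,suppress=True)
s,p,R0=pose(); print(s['t'],p,s['qd'],row(rack(-1.6,-2.5,79),RR))
im,d,c=shot('wrist','w7'); P=cloud(c['T'],[c['vfov'],c['cx'],c['cy']],d); L=(P-p)@R0*1000
m=(L[...,1]>-8)&(L[...,1]<12)&(abs(L[...,0])<45)&(L[...,2]>2)&(L[...,2]<45); v,u=np.where(m); Q=L[m]
print(len(Q),np.percentile(Q,[1,50,99],axis=0)); k=Q[:,2]<np.percentile(Q[:,2],60); print('rim y',np.percentile(Q[k][:,1],[2,50,98]),'u',np.percentile(u[k],[1,50,99]),v.min(),v.max())
save('crop7',cv2.resize(im[180:350,260:420],None,fx=3.2,fy=3.2,interpolation=cv2.INTER_CUBIC))
E
```

```text
14.325 [0.42 0.27 0.1 ] [ 0.01 -0.01 -0.   -0.   -0.    0.  ] (array([ 0.7, -1. ,  1.2]), array([ 0.14,  0.03, -0.  ]))
2208 [[-27.34  -6.14  11.1 ]
 [ 12.2   -0.81  16.43]
 [ 36.49   5.23  44.54]]
rim y [-6.11 -1.34  3.43] u [306. 315. 324.] 209 320
```

View pics/crop7.png

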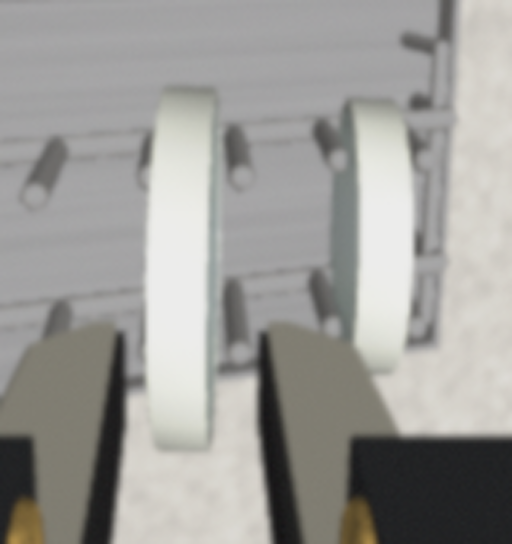

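Emit:
drive_tool(rows=[0,-0.0005,0.015,0,0,0,0.22,0,-0.0005,0.03,0,0,0,0.22,0,-0.0005,0.042,0,0,0,0.22,0,-0.0005,0.042,0,0,0,0.22,0,-0.0005,0.042,0,0,0,0.22,0,-0.0005,0.042,0,0,0,0,0,-0.0005,0.042,0,0,0,0,0,-0.0005,0.042,0,0,0,0,0,-0.0005,0.042,0,0,0,0,0,-0.0005,0.042,0,0,0,0], force=15)

```text
t: 15.62
eef_pos: [0.435, 0.268, 0.0592]
eef_rot: [1.874, 2.196, 0.39]
wrist_force: [1.8, 0.8, 5.1]
width: 0.105
grip_force: 15.0
```

Emit:
drive_tool(rows=[0,0,-0.01,0,0,0,0,0,0,-0.03,0,0,0,0,0,0,-0.05,0,0,0,0,0,0,-0.075,0,0,0,0,0,0,-0.1,0,0,0,0,0,0,-0.12,0,0,0,0,0,0,-0.12,0,0,0,0,0,0,-0.12,0,0,0,0])

```text
t: 16.62
eef_pos: [0.3938, 0.2612, 0.1701]
eef_rot: [1.875, 2.197, 0.387]
wrist_force: [0.6, 0.2, -0.1]
width: 0.106
grip_force: 15.0
```

```bash
python3 - <<'E'
from h import *
from scipy.optimize import least_squares
np.set_printoptions(precision=2,suppress=True)
s,p,R0=pose(); print(s['t'],p,s['wrist_force'],s['width'],s['qd'])
im,d,c=shot('wrist','w8'); P=cloud(c['T'],[c['vfov'],c['cx'],c['cy']],d); 
L=(P-p)@R0*1000
m=(abs(L[...,1]-2)<4.5)&(L[...,0]>-30)&(L[...,0]<45)&(L[...,2]>-36)&(L[...,2]<30); m[:, :305]=0;m[:,335:]=0
Q=L[m]; f=lambda k:np.hypot(Q[:,0]-k[0],Q[:,2]-k[1])-35
r=least_squares(f,[-2,3],loss='soft_l1'); print('centre x,z',r.x,np.abs(f(r.x)).mean(),len(Q)); v,u=np.where(m); print(u.min(),u.max(),v.min())
yo=-r.x[0]
for z in(.2,.11): print(yo,row(stand(-22.4,yo,z),SR))
E
```

```text
16.625 [0.39 0.26 0.17] [ 0.57  0.22 -0.15] 0.10615291656650104 [-0.    0.01  0.   -0.    0.    0.  ]
centre x,z [1.53 4.45] 0.46249352650989994 2566
311 333 223
-1.5256659116586535 (array([-570.1,    8.7,  -27.9]), array([ 19.88,   2.84, -15.6 ]))
-1.5256659116586535 (array([-569.9,  -22.1,   56.6]), array([ 19.88,   2.84, -15.6 ]))
```

Emit:
drive_tool(rows=[-0.03,0,-0.02,1,0.1,-0.8,0,-0.08,0.002,-0.035,3,0.4,-2.3,0,-0.13,0.003,-0.04,5,0.7,-3.9,0,-0.18,0.004,-0.04,7,0.9,-5.4,0,-0.23,0.005,-0.04,9,1.2,-7,0,-0.28,0.006,-0.04,11,1.5,-8.5,0,-0.33,0.006,-0.035,13,1.8,-10,0,-0.38,0.007,-0.032,15,2.1,-11.6,0,-0.43,0.008,-0.03,17,2.4,-13.2,0,-0.48,0.008,-0.028,19,2.7,-14.8,0,-0.53,0.0085,-0.028,19.9,2.8,-15.6,0,-0.57,0.0085,-0.028,19.9,2.8,-15.6,0,-0.57,0.0085,-0.028,19.9,2.8,-15.6,0,-0.57,-0.007,0.015,19.9,2.8,-15.6,0,-0.57,-0.022,0.056,19.9,2.8,-15.6,0,-0.57,-0.022,0.056,19.9,2.8,-15.6,0,-0.57,-0.022,0.056,19.9,2.8,-15.6,0])

```text
t: 18.8
eef_pos: [0.4825, -0.3018, 0.1132]
eef_rot: [1.691, 2.645, 0.001]
wrist_force: [1.3, -0.8, 0.6]
width: 0.105
grip_force: 15.0
```

```bash
python3 - <<'E'
from h import *
np.set_printoptions(precision=4,suppress=True)
s,p,R0=pose(); print(s['t'],p,s['wrist_force'],row(stand(-22.4,-1.5,.11),SR))
im,d,c=shot('wrist','w9'); g=im.astype(int)
# lens rim: bright, low saturation; notch: depth-free columns, bench side
hsv=cv2.cvtColor(im,cv2.COLOR_RGB2HSV); P=cloud(c['T'],[c['vfov'],c['cx'],c['cy']],d)
for v in range(195,262,6):
    z=np.round(P[v,296:346:2,2]*1000).astype(int); print(v,z)
E
```

```text
18.8 [ 0.4825 -0.3018  0.1132] [ 1.3196 -0.7542  0.6297] (array([ 0.1, -0.7,  3.2]), array([0.11, 0.08, 0.01]))
195 [15 15 14 15 14 15 13 13 14 15 14 14 14 14 14 13 15 14 13 14 14 14 15 13
 15]
201 [41 42 42 40 39 39 40 17 16 16 15 15 15 14 16 15 39 38 39 41 42 42 41 42
 41]
207 [41 41 43 41 41 40 38 18 15 16 15 15 15 16 14 14 37 38 41 41 43 42 41 41
 42]
213 [41 41 41 41 41 40 39 18 14 16 15 15 15 16 15 15 39 39 41 42 41 42 41 42
 41]
219 [42 41 42 41 41 40 37 20 15 16 16 15 15 15 15 15 38 39 40 41 41 42 41 43
 41]
225 [ 40  42  40  42  41  40  38 111 110 111 111 111 110 111 110 111 111  39
  40  41  41  40  39  42  42]
231 [  9   9   9   9   9  10  11 119 117 119 118 117 119 118 118 119 119 118
  10   9  10  10  10   9  10]
237 [  9  10   9   9  10  10   9 124 123 123 123 124 123 123 123 124 123 123
  10  10  10  10  11   9  10]
243 [  8   9  10   9  10  10 118 127 126 126 126 127 127 127 127 126 125 127
   8  10   9   9  11   9   9]
249 [ 10  10   9   9   8  10 123 130 129 129 130 129 129 130 130 129 129 129
   9   9   8   9   9   9   9]
255 [ 10   9   9  10  10   9 131 132 133 132 132 132 133 132 132 133 132 132
  10   9  10  10   9   9   9]
261 [ 18  18  18 279  19  18 133 134 135 133 134 135 134 134 135 134 134 134
  17  19  18  19  18  17  17]
```

Emit:
drive_tool(rows=[0,0,0.012,0,0,0,0,0,0,0.022,0,0,0,0,0,0,0.029,0,0,0,0,0,0,0.034,0,0,0,0,0,0,0.038,0,0,0,0,0,0,0.042,0,0,0,0,0,0,0.045,0,0,0,0,0,0,0.045,0,0,0,0])

```text
t: 19.85
eef_pos: [0.482, -0.3017, 0.0664]
eef_rot: [1.692, 2.646, 0.001]
wrist_force: [-0.2, 0.4, -0.3]
width: 0.11
grip_force: 15.0
```

Emit:
drive_tool(rows=[0,0,0.004,0,0,0,0,0,0,0.008,0,0,0,0,0,0,0.011,0,0,0,0,0,0,0.0125,0,0,0,0,0,0,0.0125,0,0,0,0])

```text
t: 20.48
eef_pos: [0.4821, -0.3017, 0.054]
eef_rot: [1.692, 2.646, 0.001]
wrist_force: [0.1, -0.0, -0.8]
width: 0.105
grip_force: 15.0
```

Emit:
drive_tool(rows=[0,0,0.001,0,0,0,0,0,0,0.001,0,0,0,0])

```text
t: 20.72
eef_pos: [0.4821, -0.3018, 0.0531]
eef_rot: [1.692, 2.646, 0.001]
wrist_force: [-0.7, -0.2, -0.8]
width: 0.106
grip_force: 15.0
```

Emit:
drive_tool(rows=[0,0,0.001,0,0,0,0,0,0,0.001,0,0,0,0])

```text
t: 20.98
eef_pos: [0.4821, -0.3018, 0.052]
eef_rot: [1.692, 2.646, 0.001]
wrist_force: [-0.6, 0.5, -1.3]
width: 0.11
grip_force: 15.0
```

Emit:
drive_tool(rows=[0,0,0.0005,0,0,0,0,0,0,0.0005,0,0,0,0])

```text
t: 21.22
eef_pos: [0.4821, -0.3018, 0.0516]
eef_rot: [1.692, 2.646, 0.002]
wrist_force: [0.1, 0.8, -0.7]
width: 0.109
grip_force: 15.0
```

Emit:
drive_tool(rows=[0,0,0.001,0,0,0,0,0,0,0.001,0,0,0,0])

```text
t: 21.48
eef_pos: [0.4822, -0.3018, 0.0507]
eef_rot: [1.692, 2.646, 0.001]
wrist_force: [-0.6, 0.4, 0.9]
width: 0.107
grip_force: 15.0
```

Emit:
drive_tool(rows=[0,0,0.0005,0,0,0,0,0,0,0.0005,0,0,0,0])

```text
t: 21.72
eef_pos: [0.4823, -0.3019, 0.0505]
eef_rot: [1.692, 2.645, 0.001]
wrist_force: [-1.0, 0.0, 4.7]
width: 0.106
grip_force: 15.0
```

Seated contact; release and rise.

Emit:
drive_tool(rows=[0,0,0,0,0,0,0.14,0,0,0,0,0,0,0.18,0,0,0,0,0,0,0.22,0,0,0,0,0,0,0.22,0,0,-0.012,0,0,0,0.22,0,0,-0.04,0,0,0,0.22,0,0,-0.08,0,0,0,0.22,0,0,-0.13,0,0,0,0.22,0,0,-0.13,0,0,0,0.22,0,0,-0.13,0,0,0,0.22])

```text
t: 22.98
eef_pos: [0.4818, -0.3017, 0.1801]
eef_rot: [1.692, 2.646, 0.001]
wrist_force: [0.0, 1.0, -0.7]
width: 0.221
grip_force: 0.0
```

```bash
python3 chk.py w10; python3 - <<'E'
from h import *
np.set_printoptions(precision=1,suppress=True)
a,_,T,c=load('side0'); b,_,_=shot('side','side1')
D=np.abs(a.astype(int)-b).max(2)
for n,(u,v,w,h) in {'fullstand':(270,228,56,48),'small1':(318,318,24,40),'bottle':(364,186,22,44),'pliers':(294,290,86,30)}.items(): print(n,np.percentile(D[v:v+h,u:u+w],[50,95,99]),D[v:v+h,u:u+w].max())
E
```

```text
22.975 [ 0.5 -0.3  0.2] 0.22093547282751655
-21 1131 x [-26.  -20.6 -15.9] y [-30.3   7.8  34. ] ztop [81.5 82.2 82.7] slopes [  0.  -20.9]
21 1475 x [14.9 19.7 25.3] y [-30.7   6.   33.8] ztop [81.3 82.3 82.7] slopes [ 0.  19.8]
fullstand [10. 12. 13.] 14
small1 [10. 12. 13.] 13
bottle [10. 12. 14.] 58
pliers [10.  12.  85.2] 164
```

```bash
python3 -c "
from plant import ctrl; print(ctrl.finish_job())"
```

```text
the job is handed in; nothing more can be done
None
```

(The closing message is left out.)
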